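Fetch the spanner from under the stock

ROBOT

A 6-joint arm with a two-finger parallel gripper is mounted at the origin on the work surface. World frame = base frame: x ahead of the robot, y to its left, z up, the work surface at z = 0. Lengths are in mm, angles in rad, forces in N, time in s.
With the tool pointing down it reaches from about 250 to 775 mm from the base axis. Payload 4 kg.
Tool frame: the origin (TCP) lies on the front face of the gripper's body, between the roots of the fingers; the fingertips stand 73 mm ahead of it and the grasp point (between the pads) lies 54 mm ahead of it; z points along the fingers, y is the direction in which the jaws open and shut (so a half turn about z gives the same grasp; the last joint's range is limited). The gripper opens to 85 mm and grips with 20 to 120 N. Pads are 22 mm wide; open, the fingers measure 114 mm over their backs; the gripper's body (76 mm by 85 mm) begins 54 mm behind the grasp point. The pads swing forward as they close: fully open they stand 13 mm farther back than shut.
Start: joints at [-1.252, 0.087, 1.371, -0, 1.684, -0.103], TCP at [225.169, -501.806, 303.941] pointing down, gripper open.
Joint ranges: [-3.1, 3.1], [-0.76, 2.03], [0.27, 2.55], [-1.08, 4.22], [0.17, 2.65], [-2.57, 2.57]. Speed limits (rad/s): [2.79, 2.79, 3.14, 3.14, 3.14, 3.14].

INTERFACE

Orientations are given as a rotation vector (axis times angle).
In Python, from station import bot, cams gives the robot as it stands. The module is installed in compiled form; this text tells all that it offers.
- The arm moves only by the tool apply_moves, never from a script. Its argument "motion" is a list of rows, each a list of 5 numbers: the shift along the tool's x, y, z in cm, then the turn about the tool's z in rad, then the opening, from 0 (shut) to 1 (fully open). A call has 1 to 10 rows; each row is the pose to reach, as a shift and turn from the pose commanded when the call began, along the tool's axes at that moment; what a row does not reach only later rows make up. A row lasts 1/8 s, in which the tool goes at most 62.5 mm and 10.7 degrees, less where a joint would pass 70% of its speed; a pose out of reach is approached as far as the arm can. A call with a gripper value outside its range is refused whole. The fingers move at their own pace and stop on an object; "squeeze" is the grip in N (left out, the last holds). Time passes only in rows, so rows that repeat a pose let the fingers close. It gives the time, the measured TCP pose, the force and the opening at its end, in the units of the state.
- bot.read_state(): the state, without advancing time (a new reading comes with each control period).
- cams.get_image(name): name is "scene" or "top"; returns the picture (400x640x3 uint8, red, green, blue); there is no depth.
- cams.camera_params(name): a dict with "fx", "fy", "cx", "cy" (pixels), "cam_to_world" (4x4, takes a point from camera to world coordinates). Camera axes: x right, y up, looking along -z (the intrinsics and any distortion apply to the point x, -y, -z); pixel columns grow to the right and rows downward; lengths in mm; the calibration is good to about 2 mm. A picture is of the moment at which its call begins. camera_params takes no time and is no camera call.
- bot.close_job(): hands the job in, once; it reports no verdict.
The state is a dict: "t": time; "joint_pos": joint angles; "dq": joint speeds; "tau": joint torques, N m; "tool_pos": TCP position; "ee_rot": TCP orientation; "force": force on the tool from outside, world axes, zero at the start; "moment": the same for the moment, N m; "opening": opening from 0.0 (shut) to 1.0 (fully open).
Only numpy, scipy, OpenCV 4.12 (cv2) and the standard library are available. Lean on these libraries where they do the work, as an engineer would, in place of code of your own. Each camera call takes 0.05 s, during which the arm holds its last target. There are 200 camera calls.

TASK

The spanner lies at the bottom of the shallow blue tray, under three pieces of metal stock that lie across it. Clear all three pieces onto the plywood board, then fetch the spanner and lay it flat on the middle of the rubber mat, lengthwise along the mat, and then put every piece of stock back across the tray's wooden bearers just where it lay before. Leave the brass nut in the tray and the cold chisel on the board as they are.

Things in the scene. Friction and masses are not known exactly. Their poses are not given: they have to be found in the camera images.
- tray: Shallow blue-painted steel tray fixed to the bench, 210 (x) by 290 (y) by 20 mm high, floor 3 mm thick. Two wooden bearers run along its y, 20 mm wide and centred at x = -55 and +55 mm; their tops are 21 mm above the bench and 90 mm of clear floor lies between them. Origin: centre of its underside, on the bench; z up.
- board: Fixed plywood board for clearing things onto, 250 (x) by 260 (y) by 6 mm thick. Origin: centre of its underside, on the bench. The cold chisel lies along its far (+x) edge, at about x = +100 mm; the rest is free.
- mat: Fixed black rubber tool mat, 260 (x) by 90 (y) by 3 mm thick. Origin: centre of its underside, on the bench; x along its length.
- spanner: Steel spanner with a ring at its -x end and an open jaw at its +x end, lying along its x on the tray's floor between the bearers, under the stock. 223 mm long, 8 mm thick; the straight shank in the middle is 16 mm wide, the ends up to 35 mm. 0.18 kg. Origin: middle of the shank, on the underside; z up.
- tube: Offcut of steel square tube, 150 mm long (x), 32 mm wide and 32 mm high, open at both ends, about 0.3 kg. It lies across the two bearers at the start. Origin: centre of its underside; z up.
- bar: Offcut of dark solid square steel bar, 165 mm long (x), 18 mm wide and 18 mm high, about 0.4 kg. It lies across the two bearers at the start. Origin: centre of its underside; z up.
- channel: Offcut of aluminium U-channel with its open side up, 145 mm long (x), 44 mm wide over the outsides, 22 mm high, walls 3 mm, about 0.2 kg. It lies across the two bearers at the start. Origin: centre of its underside; z up.
- nut: Large brass hexagon nut, 30 mm across, 12 mm high, loose on the tray's floor near its far (+x) wall, outside the bearers. To be left alone. Origin: centre of its underside.
- chisel: Dark steel cold chisel, 140 mm long (x), 12 to 16 mm wide, 12 mm high, loose on the plywood board along its far edge. To be left alone. Origin: on its underside, at mid-length.

How it is judged:
By the outcome, as a careful person would: the job done as asked, in the order asked, and still so for the second after the job is handed in, with the robot touching nothing.
It also fails if it takes over 144 s, if anything falls off the work surface, if the arm or the gripper's body presses on something with over 40 N, if the wrist force passes 120 N, or if a joint passes its speed limit or range.

## Working session

There is one attempt and no reset: what is moved stays moved. The work goes in short steps, Python scripts to look and compute and a tool call to move; the robot and the scene stay as the last step left them, time stands still between calls to the robot, and variables do not carry over. Pictures are saved under pics/ and viewed, about 12 in all and at most 16, crops included, and the job is handed in when it is done.

Besides the shell and the picture viewer there is one more tool, called after "Call:" as name([rows], argument=value, ...), one row to a line, values as JSON. apply_moves: Moves the arm, as the interface text tells. Its arguments: {"type":"object","properties":{"motion":{"type":"array"},"squeeze":{"type":"number"}},"required":["motion"]}

```bash
mkdir -p pics && python3 - <<'E'
from station import bot,cams
import cv2,numpy as np
s=bot.read_state();print({k:np.round(v,3) for k,v in s.items()})
for n in("scene","top"):
    im=cams.get_image(n);cv2.imwrite(f"pics/{n}0.png",im[:,:,::-1])
    p=cams.camera_params(n);print(n,{k:np.round(v,3) for k,v in p.items()})
E
```

```text
{'t': np.float64(0.0), 'joint_pos': array([-1.252,  0.088,  1.372,  0.   ,  1.684, -0.103]), 'dq': array([-0.   ,  0.   , -0.   ,  0.001,  0.   , -0.001]), 'tau': array([-1.0000e-03, -3.5187e+01, -3.1327e+01, -0.0000e+00,  1.1000e-02,
       -0.0000e+00]), 'tool_pos': array([ 225.062, -501.461,  302.701]), 'ee_rot': array([-3.07 , -0.657,  0.   ]), 'force': array([-0.54 ,  0.158,  0.479]), 'moment': array([-0.004,  0.029,  0.019]), 'opening': np.float64(0.999)}
scene {'fx': np.float64(444.642), 'fy': np.float64(444.642), 'cx': np.float64(316.932), 'cy': np.float64(198.471), 'cam_to_world': array([[ 5.930000e-01, -5.430000e-01,  5.950000e-01,  1.221854e+03],
       [ 8.050000e-01,  3.940000e-01, -4.440000e-01, -5.174320e+02],
       [ 7.000000e-03,  7.420000e-01,  6.700000e-01,  7.941660e+02],
       [ 0.000000e+00,  0.000000e+00,  0.000000e+00,  1.000000e+00]])}
top {'fx': np.float64(370.067), 'fy': np.float64(370.067), 'cx': np.float64(319.903), 'cy': np.float64(197.798), 'cam_to_world': array([[-2.200000e-02,  9.890000e-01, -1.460000e-01,  4.240730e+02],
       [-1.000000e+00, -2.400000e-02, -1.300000e-02, -8.026000e+00],
       [-1.700000e-02,  1.460000e-01,  9.890000e-01,  1.044961e+03],
       [ 0.000000e+00,  0.000000e+00,  0.000000e+00,  1.000000e+00]])}
```

View pics/scene0.png

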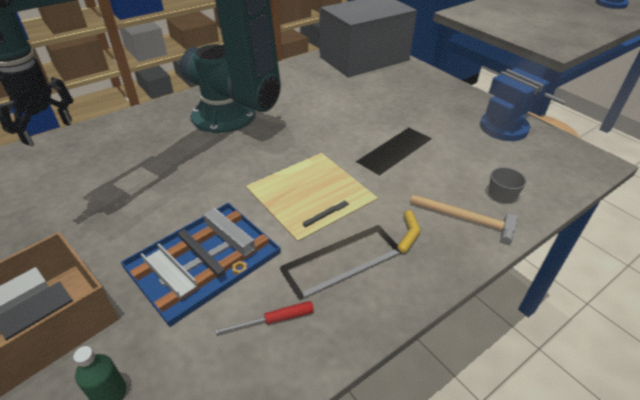

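View pics/top0.png

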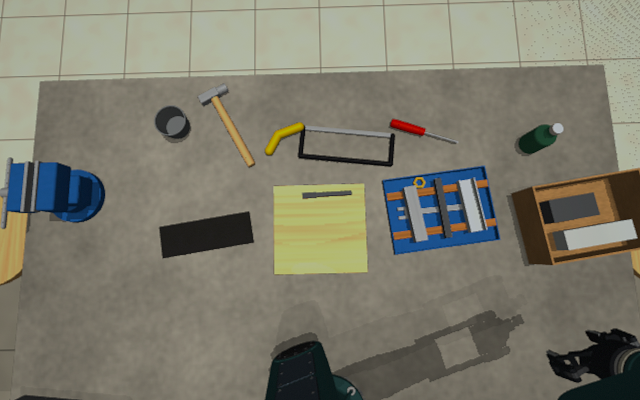

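The scene shows tray (120-280, 205-320), board, mat and chisel. In the top view the tray is at (383-499, 167-255), the board at (274-367, 184-274) and the mat at (160-254, 212-258). I'll crop both views for detail.

```bash
cat > h.py <<'E'
import numpy as np,cv2
from station import bot,cams
P={n:cams.camera_params(n) for n in("scene","top")}
def ray(n,u,v):
    p=P[n];M=p["cam_to_world"]
    d=M[:3,:3]@np.array([(u-p["cx"])/p["fx"],-(v-p["cy"])/p["fy"],-1]);return M[:3,3],d
def plane(n,u,v,z):
    o,d=ray(n,u,v);return (o+d*(z-o[2])/d[2])
def two(a,b):  # pixel in scene, pixel in top -> point, miss
    o1,d1=ray("scene",*a);o2,d2=ray("top",*b)
    s=np.linalg.lstsq(np.c_[d1,-d2],o2-o1,rcond=None)[0]
    p,q=o1+d1*s[0],o2+d2*s[1];return (p+q)/2,np.linalg.norm(p-q)
def proj(n,X):
    p=P[n];c=np.linalg.inv(p["cam_to_world"])@np.r_[X,1]
    return p["fx"]*c[0]/-c[2]+p["cx"],p["fy"]*-c[1]/-c[2]+p["cy"]
def crop(n,name,x,y,w,h,k,im=None):
    im=cams.get_image(n) if im is None else im
    c=cv2.resize(im[y:y+h,x:x+w],None,fx=k,fy=k,interpolation=cv2.INTER_CUBIC)
    cv2.imwrite(f"pics/{name}.png",c[:,:,::-1]);return im
E
python3 - <<'E'
from h import *
a=cv2.imread("pics/top0.png")[:,:,::-1];b=cv2.imread("pics/scene0.png")[:,:,::-1]
crop("top","c1",375,160,132,100,6,a);crop("scene","c2",115,198,170,128,4.6,b)
E
```

```text
(no output)
```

View pics/c1.png

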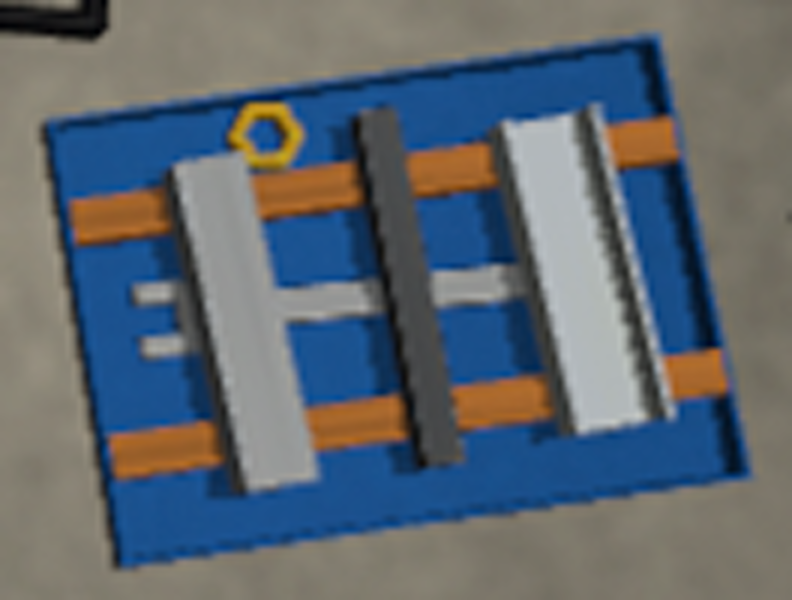

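View pics/c2.png

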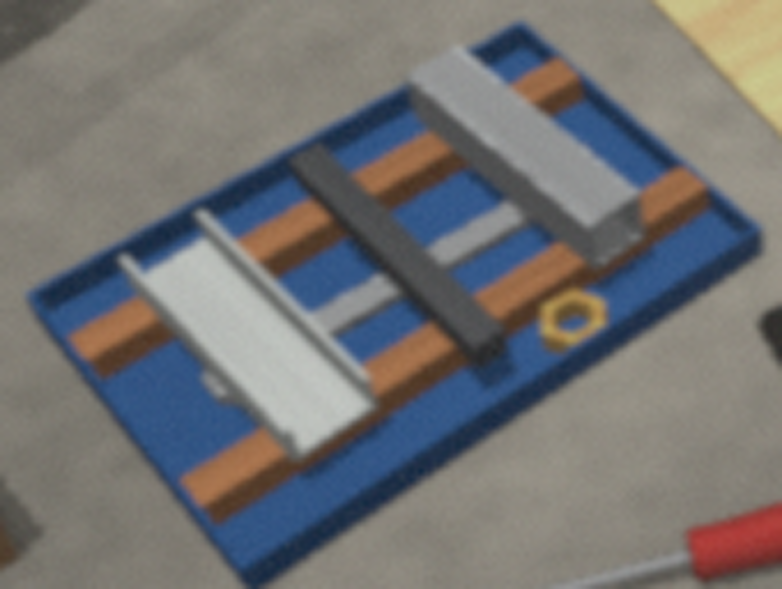

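The crops show the tube on the left (top-face corners about (176,165)-(318,478) in c1), then the bar, then the channel. The spanner shank shows in the gaps and the nut lies at (267,135). Next I triangulate the corners from both views.

```bash
cat > m.py <<'E'
from h import *
T=lambda x,y:(375+(x+.5)/6-.5,160+(y+.5)/6-.5)
S=lambda x,y:(115+(x+.5)/4.6-.5,198+(y+.5)/4.6-.5)
# order: +x+y, +x-y, -x-y, -x+y  ; top, scene
D={"tube":([(176,165),(247,152),(318,478),(245,492)],[(640,196),(600,222),(413,78),(460,46)],53),
"bar":([(365,113),(396,106),(463,460),(425,467)],[(503,338),(478,352),(290,158),(322,146)],39),
"chan":([(493,127),(602,103),(676,415),(570,434)],[(375,378),(297,457),(120,258),(205,210)],43),
"tray":([(45,122),(657,35),(750,477),(118,567)],[(762,240),(252,586),(32,297),(522,25)],20)}
for k,(t,s,z) in D.items():
    X=np.array([two(S(*b),T(*a))[0] for a,b in zip(t,s)])
    A=np.array([plane("top",*T(*a),z) for a in t]);B=np.array([plane("scene",*S(*b),z) for b in s])
    for n,q in(("2v",X),("top",A),("scn",B)):
        d=q[0]+q[1]-q[2]-q[3]
        e=q[0]+q[3]-q[1]-q[2]
        print(k,n,q.mean(0).round(1),"yaw",np.degrees(np.arctan2(d[1],d[0])).round(1),"L",(np.linalg.norm(d[:2])/2).round(0),"W",(np.linalg.norm(e[:2])/2).round(0))
im={n:cv2.imread(f"pics/{n}0.png") for n in("top","scene")}
for n in im:
    hsv=cv2.cvtColor(im[n],cv2.COLOR_BGR2HSV)
    w=(250,170,130,80) if n=="top" else (240,145,145,95)
    for k,lo,hi,z,w in(("board",(20,60,120),(40,255,255),6,(265,170,110,115) if n=="top" else(240,145,145,95)),("mat",(0,0,0),(180,255,48),3,(150,200,110,65) if n=="top" else(350,120,90,60))):
        x,y,ww,hh=w;m=cv2.inRange(hsv[y:y+hh,x:x+ww],lo,hi)
        c=max(cv2.findContours(m,0,1)[0],key=cv2.contourArea)[:,0]+[x,y]
        q=np.array([plane(n,u,v,z)[:2] for u,v in c],np.float32)
        r=cv2.minAreaRect(q);print(k,n,np.round(r[0],1),np.round(r[1],1),round(r[2],1))
        if k=="board":
            m=cv2.inRange(hsv,(0,0,0),(180,255,90))
E
python3 m.py
```

```text
tube 2v [ 523.5 -250.2   54.5] yaw 9.2 L 149.0 W 31.0
tube top [ 523.9 -250.4   53. ] yaw 8.7 L 149.0 W 33.0
tube scn [ 522.1 -249.8   53. ] yaw 9.9 L 149.0 W 28.0
bar 2v [ 539.3 -330.9   38.4] yaw 6.2 L 164.0 W 15.0
bar top [ 539.7 -329.6   39. ] yaw 6.1 L 163.0 W 16.0
bar scn [ 538.9 -332.    39. ] yaw 6.3 L 167.0 W 15.0
chan 2v [ 544.9 -408.3   40.9] yaw 8.6 L 145.0 W 48.0
chan top [ 544.8 -406.6   43. ] yaw 9.0 L 143.0 W 50.0
chan scn [ 545.8 -409.4   43. ] yaw 8.5 L 152.0 W 47.0
tray 2v [ 536.4 -328.4   15.8] yaw 6.3 L 210.0 W 290.0
tray top [ 536.3 -326.2   20. ] yaw 6.6 L 208.0 W 291.0
tray scn [ 539.  -330.5   20. ] yaw 6.0 L 214.0 W 286.0
board top [492.2   9.2] [251.6 261.5] 0.1
mat top [481.7 329.4] [ 87.5 256.6] 8.6
board scene [490.    6.9] [253.3 262.3] 0.1
mat scene [474.3 327.5] [ 69.7 248.7] 8.6
```

```bash
cat > go.py <<'E'
# go.py x y z yaw_deg ... : row (cm,cm,cm,rad) from the commanded pose to each target; "set" stores the last as commanded
import sys,json,os,numpy as np
f="cmd.json"
c=json.load(open(f)) if os.path.exists(f) else [225.169,-501.806,303.941,24.15]
a=sys.argv[1:];a=[float(v) for v in a]
for i in range(0,len(a),4):
    t=a[i:i+4];p=np.radians(c[3]);dx,dy=t[0]-c[0],t[1]-c[1]
    r=[(dx*np.cos(p)+dy*np.sin(p))/10,(dx*np.sin(p)-dy*np.cos(p))/10,(c[2]-t[2])/10,np.radians(c[3]-t[3])]
    print([round(v,2) for v in r[:3]]+[round(r[3],3)])
json.dump(t,open(f,"w"))
E
python3 go.py 523.5 -250 200 9; python3 go.py 523.5 -250 90 9
```

```text
[np.float64(37.52), np.float64(-10.77), 10.39, np.float64(0.264)]
[np.float64(0.0), np.float64(0.0), 11.0, np.float64(0.0)]
```

Call:
apply_moves([
  [5, -1.5, 1.5, 0.1, 1],
  [11, -3.2, 3, 0.2, 1],
  [17, -4.9, 5, 0.264, 1],
  [23, -6.6, 7, 0.264, 1],
  [29, -8.3, 9, 0.264, 1],
  [35, -10, 10.39, 0.264, 1],
  [37.52, -10.77, 10.39, 0.264, 1],
  [37.52, -10.77, 10.39, 0.264, 1],
  [37.52, -10.77, 10.39, 0.264, 1],
], squeeze=60)

```text
t: 1.23
tool_pos: [523.0, -250.2, 199.7]
ee_rot: [3.132, 0.248, -0.002]
force: [-0.3, -0.2, 0.3]
opening: 1.001
```

Call:
apply_moves([
  [0, 0, 3.5, 0, 1],
  [0, 0, 7, 0, 1],
  [0, 0, 9.5, 0, 1],
  [0, 0, 11, 0, 1],
  [0, 0, 11, 0, 1],
])

```text
t: 1.85
tool_pos: [522.3, -250.4, 89.1]
ee_rot: [-3.131, -0.245, 0.003]
force: [-0.4, 0.7, 0.5]
opening: 1.006
```

Close on the tube and lift.

Call:
apply_moves([
  [0, 0, 0, 0, 0.3],
  [0, 0, 0, 0, 0.2],
  [0, 0, 0, 0, 0.2],
  [0, 0, 0, 0, 0.2],
  [0, 0, 0, 0, 0.2],
  [0, 0, 0, 0, 0.2],
  [0, 0, 0, 0, 0.2],
  [0, 0, 0, 0, 0.2],
])

```text
t: 2.85
tool_pos: [524.1, -250.5, 91.4]
ee_rot: [3.13, 0.248, 0.003]
force: [0.4, -1.3, 5.3]
opening: 0.367
```

Call:
apply_moves([
  [0, 0, -0.5, 0, 0.2],
  [0, 0, -2, 0, 0.2],
  [0, 0, -4, 0, 0.2],
  [0, 0, -6, 0, 0.2],
  [0, 0, -8, 0, 0.2],
  [0, 0, -8, 0, 0.2],
  [0, 0, -8, 0, 0.2],
])

```text
t: 3.72
tool_pos: [522.9, -249.6, 169.1]
ee_rot: [-3.131, -0.248, 0.002]
force: [-0.2, -0.7, -3.3]
opening: 0.366
```

```bash
echo '[523.5,-250,170,9]'>cmd.json; python3 go.py 452 86 170 9; python3 go.py 452 86 76 9
```

```text
[np.float64(-1.81), np.float64(-34.3), 0.0, np.float64(0.0)]
[np.float64(0.0), np.float64(0.0), 9.4, np.float64(0.0)]
```

Call:
apply_moves([
  [-0.1, -2, 0, 0, 0.2],
  [-0.3, -6, 0, 0, 0.2],
  [-0.6, -11.5, 0, 0, 0.2],
  [-0.9, -17, 0, 0, 0.2],
  [-1.2, -22.5, 0, 0, 0.2],
  [-1.5, -28, 0, 0, 0.2],
  [-1.7, -32, 0, 0, 0.2],
  [-1.81, -34.3, 0, 0, 0.2],
  [-1.81, -34.3, 0, 0, 0.2],
  [-1.81, -34.3, 0, 0, 0.2],
])

```text
t: 4.97
tool_pos: [451.0, 85.9, 169.4]
ee_rot: [3.131, 0.248, -0.002]
force: [0.7, -0.3, -3.8]
opening: 0.367
```

Call:
apply_moves([
  [0, 0, 3, 0, 0.2],
  [0, 0, 6, 0, 0.2],
  [0, 0, 8, 0, 0.2],
  [0, 0, 9, 0, 0.2],
  [0, 0, 9.4, 0, 0.2],
  [0, 0, 9.4, 0, 0.2],
  [0, 0, 9.4, 0, 0.2],
])

```text
t: 5.85
tool_pos: [451.3, 85.1, 78.2]
ee_rot: [3.131, 0.246, -0.003]
force: [-7.3, -2.7, 10.0]
opening: 0.37
```

Call:
apply_moves([
  [0, 0, -0.2, 0, 0.5],
  [0, 0, -0.2, 0, 1],
  [0, 0, -0.2, 0, 1],
  [0, 0, -0.2, 0, 1],
  [0, 0, -3, 0, 1],
  [0, 0, -7, 0, 1],
  [0, 0, -11, 0, 1],
  [0, 0, -12.4, 0, 1],
  [0, 0, -12.4, 0, 1],
])

```text
t: 6.98
tool_pos: [451.9, 86.0, 200.4]
ee_rot: [3.132, 0.248, 0.002]
force: [-0.7, 0.6, 0.0]
opening: 0.999
```

```bash
echo '[452,86,200,9]'>cmd.json; python3 go.py 539 -331 200 6.3; python3 go.py 539 -331 85 6.3
```

```text
[np.float64(2.07), np.float64(42.55), 0.0, np.float64(0.047)]
[np.float64(0.0), np.float64(0.0), 11.5, np.float64(0.0)]
```

Call:
apply_moves([
  [0.3, 5.5, 0, 0.047, 0.5],
  [0.6, 11.5, 0, 0.047, 0.5],
  [0.9, 17.5, 0, 0.047, 0.5],
  [1.2, 23.5, 0, 0.047, 0.5],
  [1.5, 29.5, 0, 0.047, 0.5],
  [1.8, 35.5, 0, 0.047, 0.5],
  [2, 40.5, 0, 0.047, 0.5],
  [2.07, 42.55, 0, 0.047, 0.5],
  [2.07, 42.55, 0, 0.047, 0.5],
  [2.07, 42.55, 0, 0.047, 0.5],
])

```text
t: 8.22
tool_pos: [538.7, -329.3, 199.1]
ee_rot: [-3.135, -0.176, 0.002]
force: [0.1, -0.7, -0.3]
opening: 0.501
```

Call:
apply_moves([
  [0, 0, 3.5, 0, 0.5],
  [0, 0, 7, 0, 0.5],
  [0, 0, 9.5, 0, 0.5],
  [0, 0, 11.4, 0, 0.5],
  [0, 0, 11.4, 0, 0.5],
  [0, 0, 11.4, 0, 0.1],
  [0, 0, 11.4, 0, 0.1],
  [0, 0, 11.4, 0, 0.1],
  [0, 0, 11.4, 0, 0.1],
  [0, 0, 11.4, 0, 0.1],
])

```text
t: 9.48
tool_pos: [539.8, -331.4, 88.0]
ee_rot: [3.135, 0.174, 0.004]
force: [-0.5, 1.8, 6.1]
opening: 0.195
```

Call:
apply_moves([
  [0, 0, 0, 0, 0.1],
  [0, 0, -0.5, 0, 0.1],
  [0, 0, -2, 0, 0.1],
  [0, 0, -4, 0, 0.1],
  [0, 0, -6, 0, 0.1],
  [0, 0, -8.4, 0, 0.1],
  [0, 0, -8.4, 0, 0.1],
  [0, 0, -8.4, 0, 0.1],
])

```text
t: 10.48
tool_pos: [538.7, -330.9, 169.9]
ee_rot: [-3.137, -0.174, 0.0]
force: [-0.9, -0.6, -4.8]
opening: 0.2
```

```bash
echo '[539,-331,170,6.3]'>cmd.json; python3 go.py 464 5 170 6.3; python3 go.py 464 5 72 6.3
```

```text
[np.float64(-3.77), np.float64(-34.22), 0.0, np.float64(0.0)]
[np.float64(0.0), np.float64(0.0), 9.8, np.float64(0.0)]
```

Call:
apply_moves([
  [-0.3, -2, 0, 0, 0.1],
  [-0.7, -6, 0, 0, 0.1],
  [-1.2, -11.5, 0, 0, 0.1],
  [-1.8, -17, 0, 0, 0.1],
  [-2.4, -22.5, 0, 0, 0.1],
  [-3, -28, 0, 0, 0.1],
  [-3.5, -32, 0, 0, 0.1],
  [-3.77, -34.22, 0, 0, 0.1],
  [-3.77, -34.22, 0, 0, 0.1],
  [-3.77, -34.22, 0, 0, 0.1],
])

```text
t: 11.72
tool_pos: [463.4, 4.5, 169.3]
ee_rot: [3.136, 0.174, -0.002]
force: [-0.3, 0.4, -3.8]
opening: 0.201
```

Call:
apply_moves([
  [0, 0, 3, 0, 0.1],
  [0, 0, 6, 0, 0.1],
  [0, 0, 8, 0, 0.1],
  [0, 0, 9.2, 0, 0.1],
  [0, 0, 9.6, 0, 0.1],
  [0, 0, 9.6, 0, 0.1],
  [0, 0, 9.6, 0, 0.1],
])

```text
t: 12.6
tool_pos: [463.0, 3.9, 78.9]
ee_rot: [3.136, 0.173, -0.006]
force: [-16.4, 0.6, 28.0]
opening: 0.198
```

Call:
apply_moves([
  [0, 0, -0.1, 0, 0.4],
  [0, 0, -0.2, 0, 0.5],
  [0, 0, -0.2, 0, 0.5],
  [0, 0, -0.2, 0, 0.5],
  [0, 0, -3, 0, 0.5],
  [0, 0, -7, 0, 0.5],
  [0, 0, -11, 0, 1],
  [0, 0, -12.6, 0, 1],
  [0, 0, -12.6, 0, 1],
])

```text
t: 13.72
tool_pos: [463.9, 4.9, 200.2]
ee_rot: [3.137, 0.174, 0.002]
force: [-0.5, 0.3, -0.5]
opening: 0.999
```

```bash
echo '[464,5,200,6.3]'>cmd.json; python3 go.py 545 -408 200 8.7; python3 go.py 545 -408 86 8.7;python3 - <<'E'
from h import *
t=cams.get_image("top");s=cams.get_image("scene")
o=np.hstack([cv2.resize(t[160:290,265:510],None,fx=1.6,fy=1.6,interpolation=2),cv2.resize(s[140:330,115:395],None,fx=1.4,fy=1.4,interpolation=2)[:208,:392]])
cv2.imwrite("pics/p5.png",o[:,:,::-1])
E
```

```text
[np.float64(3.52), np.float64(41.94), 0.0, np.float64(-0.042)]
[np.float64(0.0), np.float64(0.0), 11.4, np.float64(0.0)]
```

View pics/p5.png

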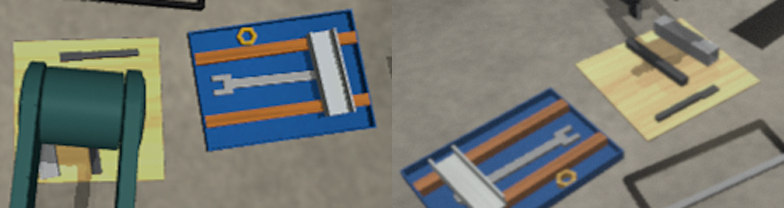

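The bar and tube are on the board and the spanner shank is exposed, lying along the tray's y, with the channel over its ring end. Next is the channel, gripped a little higher: the fingertips touched the board under the bar.

Call:
apply_moves([
  [0.5, 5.5, 0, -0.042, 1],
  [1, 11.5, 0, -0.042, 1],
  [1.5, 17.5, 0, -0.042, 1],
  [2, 23.5, 0, -0.042, 1],
  [2.5, 29.5, 0, -0.042, 1],
  [3, 35.5, 0, -0.042, 1],
  [3.4, 40, 0, -0.042, 1],
  [3.52, 41.94, 0, -0.042, 1],
  [3.52, 41.94, 0, -0.042, 1],
  [3.52, 41.94, 0, -0.042, 1],
])

```text
t: 15.08
tool_pos: [544.6, -406.8, 198.2]
ee_rot: [-3.13, -0.24, 0.003]
force: [1.0, -1.1, 0.4]
opening: 0.998
```

Call:
apply_moves([
  [0, 0, 3.5, 0, 1],
  [0, 0, 7, 0, 1],
  [0, 0, 9.5, 0, 1],
  [0, 0, 10.7, 0, 1],
  [0, 0, 10.7, 0, 1],
  [0, 0, 10.7, 0, 0.4],
  [0, 0, 10.7, 0, 0.4],
  [0, 0, 10.7, 0, 0.4],
  [0, 0, 10.7, 0, 0.4],
  [0, 0, 10.7, 0, 0.4],
], squeeze=45)

```text
t: 16.32
tool_pos: [545.7, -408.7, 94.9]
ee_rot: [3.13, 0.239, 0.004]
force: [0.1, 0.5, 5.5]
opening: 0.501
```

Call:
apply_moves([
  [0, 0, 0, 0, 0.4],
  [0, 0, -0.5, 0, 0.4],
  [0, 0, -2, 0, 0.4],
  [0, 0, -4, 0, 0.4],
  [0, 0, -6, 0, 0.4],
  [0, 0, -7.7, 0, 0.4],
  [0, 0, -7.7, 0, 0.4],
  [0, 0, -7.7, 0, 0.4],
])

```text
t: 17.32
tool_pos: [544.7, -407.8, 169.5]
ee_rot: [-3.132, -0.24, 0.001]
force: [0.4, -0.8, -2.3]
opening: 0.5
```

```bash
echo '[545,-408,170,8.7]'>cmd.json; python3 go.py 474 -74 170 8.7; python3 go.py 474 -74 79 8.7
```

```text
[np.float64(-1.97), np.float64(-34.09), 0.0, np.float64(0.0)]
[np.float64(0.0), np.float64(0.0), 9.1, np.float64(0.0)]
```

Call:
apply_moves([
  [-0.1, -2, 0, 0, 0.4],
  [-0.4, -6, 0, 0, 0.4],
  [-0.7, -11.5, 0, 0, 0.4],
  [-1, -17, 0, 0, 0.4],
  [-1.3, -22.5, 0, 0, 0.4],
  [-1.6, -28, 0, 0, 0.4],
  [-1.8, -32, 0, 0, 0.4],
  [-1.97, -34.09, 0, 0, 0.4],
  [-1.97, -34.09, 0, 0, 0.4],
  [-1.97, -34.09, 0, 0, 0.4],
])

```text
t: 18.58
tool_pos: [473.5, -74.5, 169.5]
ee_rot: [3.132, 0.24, -0.001]
force: [-0.6, -0.9, -2.0]
opening: 0.506
```

Call:
apply_moves([
  [0, 0, 3, 0, 0.4],
  [0, 0, 6, 0, 0.4],
  [0, 0, 8, 0, 0.4],
  [0, 0, 8.9, 0, 0.4],
  [0, 0, 9.1, 0, 0.4],
  [0, 0, 9.1, 0, 0.4],
])

```text
t: 19.32
tool_pos: [474.2, -74.9, 79.8]
ee_rot: [3.132, 0.238, 0.002]
force: [-1.9, -0.4, 0.6]
opening: 0.505
```

Call:
apply_moves([
  [0, 0, -0.1, 0, 0.6],
  [0, 0, -0.1, 0, 0.8],
  [0, 0, -0.1, 0, 0.8],
  [0, 0, -0.1, 0, 0.8],
  [0, 0, -3, 0, 0.8],
  [0, 0, -7, 0, 0.8],
  [0, 0, -11, 0, 0.8],
  [0, 0, -12.1, 0, 0.8],
])

```text
t: 20.32
tool_pos: [475.0, -74.4, 203.2]
ee_rot: [3.13, 0.24, 0.009]
force: [0.7, 0.9, 0.5]
opening: 0.8
```

Call:
apply_moves([
  [0, 5.5, 0, 0.18, 0.5],
  [0, 11.5, 0, 0.36, 0.5],
  [0, 17.5, 0, 0.54, 0.5],
  [0, 21, 0, 0.72, 0.5],
  [0, 24, 0, 0.9, 0.5],
  [0, 24, 0, 1.08, 0.5],
  [0, 24, 0, 1.26, 0.5],
  [0, 24, 0, 1.44, 0.5],
  [0, 24, 0, 1.57, 0.5],
  [0, 24, 0, 1.57, 0.5],
])

```text
t: 21.58
tool_pos: [509.7, -311.0, 198.3]
ee_rot: [2.387, -2.042, -0.004]
force: [-0.7, 0.7, -0.1]
opening: 0.5
```

```bash
python3 - <<'E'
from h import *
s=bot.read_state();print(s["joint_pos"].round(2),s["tool_pos"],s["ee_rot"])
t=cams.get_image("top");s=cams.get_image("scene")
cv2.imwrite("pics/t6.png",t[:,:,::-1]);cv2.imwrite("pics/s6.png",s[:,:,::-1])
crop("top","p6",265,160,245,130,3.2,t);crop("scene","p7",115,140,275,190,2.9,s)
E
```

```text
[-0.64  0.23  1.41 -0.    1.5   2.34] [ 509.69883207 -310.97622222  198.31106366] [ 2.38667772 -2.04249618 -0.00424245]
```

View pics/p6.png

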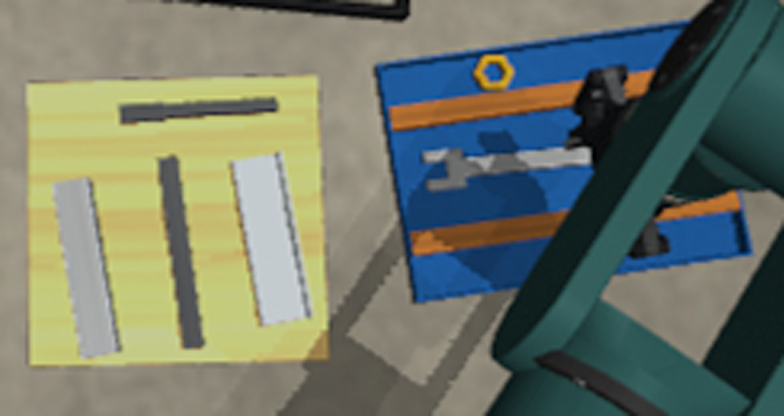

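View pics/p7.png

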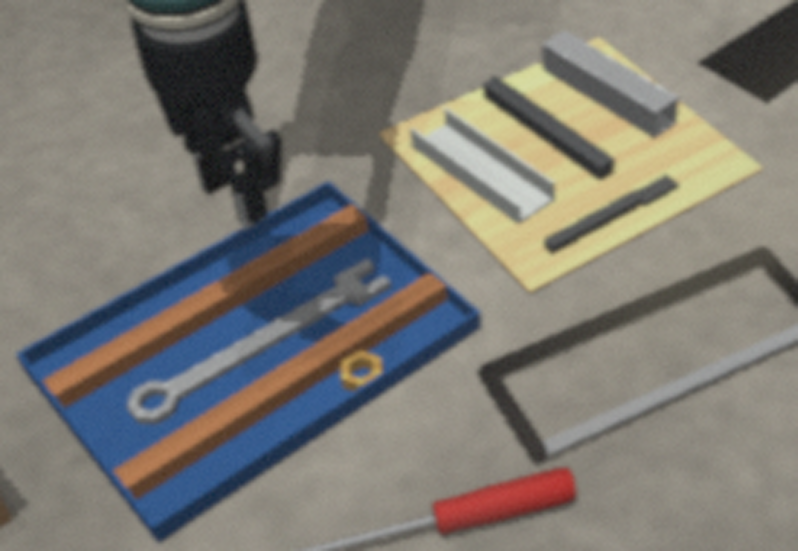

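All three pieces lie clear on the board, the chisel is untouched, and the spanner is uncovered: in p7 the ring is at (152,401) and the jaw around (375,275). Joint 6 would run out of range at the mat with this yaw, so I use the other half-turn and move aside for a clean view.

Call:
apply_moves([
  [3, 0, -0.5, -0.18, 0.5],
  [8, 0, -1, -0.36, 0.5],
  [13, 0, -1, -0.54, 0.5],
  [17, 0, -1, -0.72, 0.5],
  [20, 0, -1, -0.9, 0.5],
  [22, 0, -1, -1.08, 0.5],
  [22, 0, -1, -1.26, 0.5],
  [22, 0, -1, -1.44, 0.5],
  [22, 0, -1, -1.57, 0.5],
  [22, 0, -1, -1.57, 0.5],
])

```text
t: 22.92
tool_pos: [543.7, -528.6, 209.3]
ee_rot: [-3.132, -0.239, 0.001]
force: [0.9, -0.7, -0.0]
opening: 0.501
```

```bash
echo '[543.7,-528.6,209,8.6]'>cmd.json; python3 go.py 320 -230 260 98.6
```

```text
[np.float64(-17.65), np.float64(-32.87), -5.1, np.float64(-1.571)]
```

Call:
apply_moves([
  [-2, -4, -1, -0.18, 0.5],
  [-4, -8, -2, -0.36, 0.5],
  [-6, -12, -3, -0.54, 0.5],
  [-8, -16, -4, -0.72, 0.5],
  [-10, -20, -5, -0.9, 0.5],
  [-12, -24, -5, -1.08, 0.5],
  [-14, -28, -5, -1.26, 0.5],
  [-16, -31, -5, -1.44, 0.5],
  [-17.65, -32.9, -5.1, -1.571, 0.5],
  [-17.65, -32.9, -5.1, -1.571, 0.5],
])

```text
t: 24.18
tool_pos: [318.6, -229.6, 261.4]
ee_rot: [2.046, 2.382, -0.0]
force: [-0.5, -0.6, 1.5]
opening: 0.496
```

```bash
python3 - <<'E'
from h import *
s=bot.read_state();print(s["joint_pos"].round(2),s["tool_pos"],s["ee_rot"])
t=cams.get_image("top");s=cams.get_image("scene")
cv2.imwrite("pics/t7.png",t[:,:,::-1]);cv2.imwrite("pics/s7.png",s[:,:,::-1])
a=cv2.resize(t[165:258,380:505],None,fx=3.1,fy=3.1,interpolation=2);b=cv2.resize(s[200:325,118:285],None,fx=2.4,fy=2.4,interpolation=2)
o=np.zeros((300,800,3),np.uint8);o[:a.shape[0],:a.shape[1]]=a;o[:b.shape[0],390:390+b.shape[1]]=b
cv2.imwrite("pics/p8.png",o[:,:,::-1])
for n,im,w in(("top",t,(395,195,85,35)),("scene",s,(140,215,115,90))):
    x,y,W,H=w;h=cv2.cvtColor(im[y:y+H,x:x+W],cv2.COLOR_RGB2HSV);m=cv2.inRange(h,(0,0,75),(180,70,255))
    for c in cv2.findContours(m,0,1)[0]:
        if cv2.contourArea(c)>20:
            q=np.array([plane(n,u,v,11)[:2] for u,v in c[:,0]+[x,y]],np.float32);r=cv2.minAreaRect(q)
            print(n,np.round(r[0],1),np.round(r[1],1),round(r[2],1),cv2.boundingRect(c))
E
```

```text
[-0.77 -0.26  1.78 -0.    1.62 -0.92] [ 318.64667798 -229.59160309  261.40981924] [ 2.04611962e+00  2.38153227e+00 -1.82023059e-04]
top [ 538.2 -320.9] [ 34.3 222.6] 5.0 (2, 5, 81, 20)
scene [ 564.2 -481.7] [52.1 18.2] 6.7 (0, 74, 13, 16)
scene [ 646.3 -315.3] [105.8  89.5] 53.9 (63, 55, 52, 35)
scene [ 535.7 -324.1] [ 39.6 222.8] 4.8 (19, 15, 90, 56)
scene [ 490.  -174.1] [47. 21.] 6.0 (103, 0, 12, 11)
scene [ 410. -365.] [160.5 116.4] 54.0 (0, 0, 65, 36)
```

View pics/p8.png

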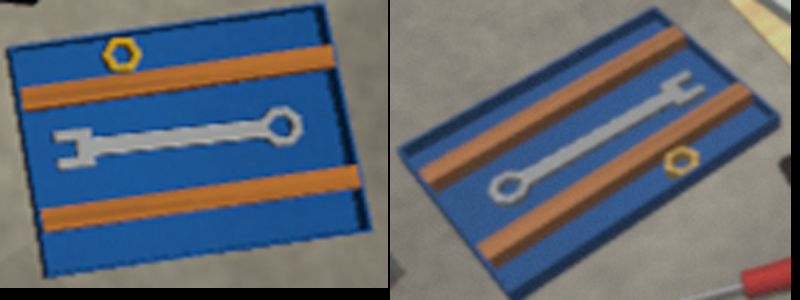

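Spanner: centre (537,-322), long axis at yaw 95°, jaw end +y.

```bash
echo '[320,-230,260,98.6]'>cmd.json; python3 go.py 537 -322 130 95; python3 go.py 537 -322 78 95
```

```text
[np.float64(-12.34), np.float64(20.08), 13.0, np.float64(0.063)]
[np.float64(0.0), np.float64(0.0), 5.2, np.float64(0.0)]
```

Call:
apply_moves([
  [-2.5, 4, 1, 0.063, 0.5],
  [-5, 8, 2.5, 0.063, 0.5],
  [-7.5, 12, 5, 0.063, 0.5],
  [-10, 16, 8, 0.063, 0.5],
  [-12, 19.5, 11, 0.063, 0.5],
  [-12.34, 20.08, 13, 0.063, 0.5],
  [-12.34, 20.08, 13, 0.063, 0.5],
  [-12.34, 20.08, 13, 0.063, 0.5],
], squeeze=60)

```text
t: 25.28
tool_pos: [536.4, -322.0, 132.1]
ee_rot: [2.119, 2.317, -0.0]
force: [-0.0, 0.5, 0.9]
opening: 0.495
```

Call:
apply_moves([
  [0, 0, 2, 0, 0.5],
  [0, 0, 4, 0, 0.5],
  [0, 0, 5, 0, 0.5],
  [0, 0, 5.2, 0, 0.5],
  [0, 0, 5.2, 0, 0.5],
])

```text
t: 25.9
tool_pos: [536.7, -321.8, 79.1]
ee_rot: [2.119, 2.319, -0.0]
force: [0.2, 0.0, 0.5]
opening: 0.499
```

Call:
apply_moves([
  [0, 0, 0, 0, 0.05],
  [0, 0, 0, 0, 0.05],
  [0, 0, 0, 0, 0.05],
  [0, 0, 0, 0, 0.05],
  [0, 0, 0, 0, 0.05],
  [0, 0, 0, 0, 0.05],
])

```text
t: 26.65
tool_pos: [537.0, -322.1, 80.1]
ee_rot: [2.118, 2.318, 0.0]
force: [0.2, -0.0, 4.8]
opening: 0.152
```

Call:
apply_moves([
  [0, 0, -0.5, 0, 0.05],
  [0, 0, -2, 0, 0.05],
  [0, 0, -4, 0, 0.05],
  [0, 0, -6, 0, 0.05],
  [0, 0, -8, 0, 0.05],
  [0, 0, -9.2, 0, 0.05],
  [0, 0, -9.2, 0, 0.05],
])

```text
t: 27.52
tool_pos: [537.1, -322.2, 172.9]
ee_rot: [2.117, 2.317, 0.0]
force: [0.1, 0.3, -1.6]
opening: 0.155
```

```bash
echo '[537,-322,170,95]'>cmd.json; python3 go.py 420 0 200 98;python3 go.py 481 329 170 98.6; python3 go.py 481 329 78 98.6
```

```text
[np.float64(33.1), np.float64(-8.85), -3.0, np.float64(-0.052)]
[np.float64(31.73), np.float64(10.62), 3.0, np.float64(-0.01)]
[np.float64(0.0), np.float64(0.0), 9.2, np.float64(0.0)]
```

Call:
apply_moves([
  [3, -0.8, -1, 0, 0.05],
  [8, -2.1, -2, -0.02, 0.05],
  [13, -3.5, -3, -0.052, 0.05],
  [18, -4.8, -3, -0.052, 0.05],
  [23, -6.2, -3, -0.052, 0.05],
  [28, -7.5, -3, -0.052, 0.05],
  [33.1, -8.85, -3, -0.052, 0.05],
])

```text
t: 28.4
tool_pos: [417.4, 1.4, 200.1]
ee_rot: [-2.058, -2.372, 0.001]
force: [0.7, 0.4, -0.8]
opening: 0.154
```

Call:
apply_moves([
  [5, 1.7, 0, -0.01, 0.05],
  [10, 3.4, 0, -0.01, 0.05],
  [15, 5, 0, -0.01, 0.05],
  [20, 6.7, 0.5, -0.01, 0.05],
  [25, 8.4, 1.5, -0.01, 0.05],
  [29, 9.7, 2.5, -0.01, 0.05],
  [31.73, 10.62, 3, -0.01, 0.05],
  [31.73, 10.62, 3, -0.01, 0.05],
  [31.73, 10.62, 3, -0.01, 0.05],
])

```text
t: 29.52
tool_pos: [478.5, 328.4, 170.2]
ee_rot: [-2.046, -2.384, 0.003]
force: [0.8, 0.6, -1.8]
opening: 0.156
```

Call:
apply_moves([
  [0, 0, 3, 0, 0.05],
  [0, 0, 6, 0, 0.05],
  [0, 0, 8, 0, 0.05],
  [0, 0, 8.8, 0, 0.05],
  [0, 0, 9, 0, 0.05],
  [0, 0, 9, 0, 0.05],
  [0, 0, 9, 0, 0.05],
])

```text
t: 30.4
tool_pos: [479.5, 329.3, 82.2]
ee_rot: [2.046, 2.383, 0.003]
force: [-0.1, -0.1, -1.9]
opening: 0.153
```

```bash
python3 - <<'E'
from h import *
t=cams.get_image("top");s=cams.get_image("scene")
a=cv2.resize(t[190:280,140:280],None,fx=2.8,fy=2.8,interpolation=2);b=cv2.resize(s[100:190,330:470],None,fx=2.8,fy=2.8,interpolation=2)
cv2.imwrite("pics/p9.png",np.hstack([a,b])[:,:,::-1])
E
```

```text
(no output)
```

View pics/p9.png

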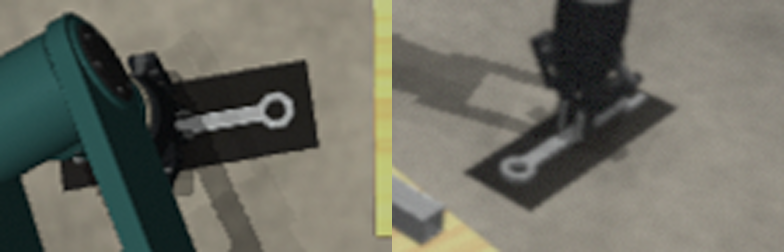

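The spanner is held along the mat, just above it. Lower it a little, release and retreat.

Call:
apply_moves([
  [0, 0, 0.15, 0, 0.05],
  [0, 0, 0.3, 0, 0.05],
  [0, 0, 0.3, 0, 0.05],
  [0, 0, 0.3, 0, 0.05],
])

```text
t: 31.0
tool_pos: [479.2, 329.3, 80.1]
ee_rot: [2.046, 2.383, 0.002]
force: [-3.8, -2.0, 7.4]
opening: 0.153
```

Call:
apply_moves([
  [0, 0, -0.1, 0, 0.3],
  [0, 0, -0.1, 0, 0.4],
  [0, 0, -0.1, 0, 0.4],
  [0, 0, -2, 0, 0.4],
  [0, 0, -5, 0, 0.4],
  [0, 0, -10, 0, 0.4],
  [0, 0, -14, 0.18, 0.5],
  [0, 0, -18, 0.36, 0.5],
  [0, 0, -18, 0.5, 0.5],
  [0, 0, -18, 0.5, 0.5],
])

```text
t: 32.25
tool_pos: [479.0, 329.2, 260.0]
ee_rot: [2.571, 1.805, 0.004]
force: [0.2, 1.1, 0.6]
opening: 0.5
```

```bash
echo '[481,329,257,69.9]'>cmd.json; python3 go.py 330 330 300 10
```

```text
[np.float64(-5.1), np.float64(-14.21), -4.3, np.float64(1.045)]
```

Call:
apply_moves([
  [-1, -3, -1, 0.18, 0.5],
  [-2, -6, -2, 0.36, 0.5],
  [-3, -9, -3, 0.54, 0.5],
  [-4, -12, -4, 0.72, 0.5],
  [-5.1, -14.2, -4.3, 0.9, 0.5],
  [-5.1, -14.2, -4.3, 1.045, 0.5],
  [-5.1, -14.2, -4.3, 1.045, 0.5],
])

```text
t: 33.12
tool_pos: [327.5, 329.4, 300.8]
ee_rot: [3.128, 0.285, -0.001]
force: [-0.5, 0.3, -0.2]
opening: 0.5
```

```bash
python3 - <<'E'
from h import *
t=cams.get_image("top");s=cams.get_image("scene")
cv2.imwrite("pics/t10.png",t[:,:,::-1]);cv2.imwrite("pics/s10.png",s[:,:,::-1])
a=cv2.resize(t[175:285,150:375],None,fx=3.5,fy=3.5,interpolation=2);b=cv2.resize(s[115:245,235:445],None,fx=2.6,fy=2.6,interpolation=2)
o=np.zeros((a.shape[0]+b.shape[0]-160,800,3),np.uint8)
crop("top","p10",150,175,225,110,3.5,t)
crop("scene","p11",235,145,145,95,5.4,s)
for n,im,w in(("top",t,(162,214,90,42)),("scene",s,(358,130,72,42))):
    x,y,W,H=w;h=cv2.cvtColor(im[y:y+H,x:x+W],cv2.COLOR_RGB2HSV)
    m=cv2.inRange(h,(0,0,85),(180,90,255))
    for c in cv2.findContours(m,0,1)[0]:
        if cv2.contourArea(c)>20:
            q=np.array([plane(n,u,v,11)[:2] for u,v in c[:,0]+[x,y]],np.float32);r=cv2.minAreaRect(q)
            print(n,np.round(r[0],1),np.round(r[1],1),round(r[2],1),cv2.boundingRect(c))
E
```

```text
top [440.3 300.3] [200.7  33. ] 88.8 (17, 29, 73, 13)
top [480.4 328.6] [ 34.8 220.6] 8.6 (4, 9, 79, 25)
top [528.7 354.9] [ 34.  195.5] 2.4 (0, 0, 70, 13)
scene [500.6 190.6] [39.5 37.1] 49.7 (0, 33, 15, 9)
scene [572.7 339.5] [ 89.2 217.6] 8.7 (27, 10, 45, 32)
scene [474.9 348.9] [ 61.3 265.7] 1.9 (10, 0, 62, 35)
scene [393.9 301.4] [102.1 219.5] 8.3 (0, 0, 47, 30)
```

View pics/p10.png

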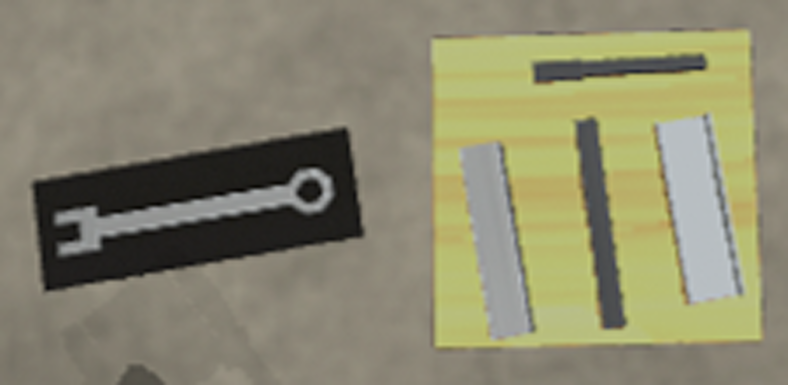

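View pics/p11.png

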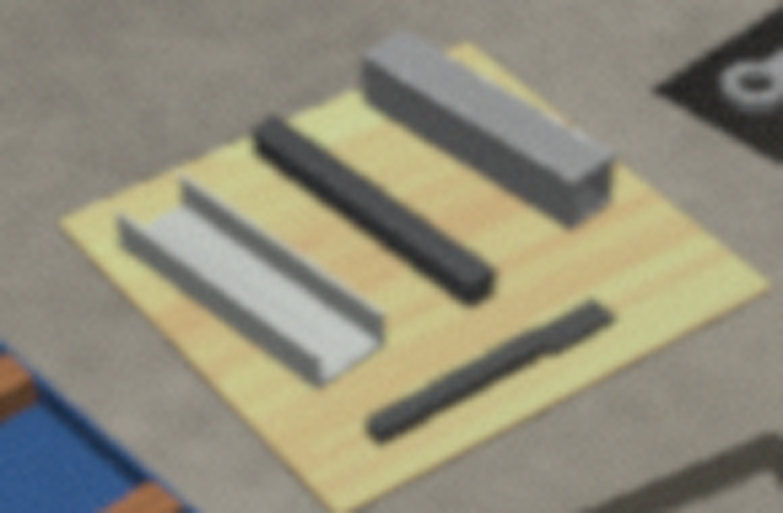

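The spanner lies centred on the mat, within 1.5 mm and at the same yaw. Now I measure the stock on the board in the same way as before.

```bash
python3 - <<'E'
from h import *
T=lambda x,y:(150+(x+.5)/3.5-.5,175+(y+.5)/3.5-.5)
S=lambda x,y:(235+(x+.5)/5.4-.5,145+(y+.5)/5.4-.5)
D={"tube":([(460,149),(497,143),(529,334),(491,339)],[(612,155),(575,182),(362,62),(408,33)],38),
"bar":([(575,121),(597,118),(625,326),(604,328)],[(495,275),(470,290),(252,134),(277,115)],24),
"chan":([(655,126),(710,115),(743,294),(689,303)],[(383,318),(322,362),(120,216),(186,180)],28)}
for k,(t,s,z) in D.items():
    X=np.array([two(S(*b),T(*a))[0] for a,b in zip(t,s)])
    A=np.array([plane("top",*T(*a),z) for a in t]);B=np.array([plane("scene",*S(*b),z) for b in s])
    for n,q in(("2v",X),("top",A),("scn",B)):
        d=q[0]+q[1]-q[2]-q[3];e=q[0]+q[3]-q[1]-q[2]
        print(k,n,q.mean(0).round(1),"yaw",np.degrees(np.arctan2(d[1],d[0])).round(1),"L",(np.linalg.norm(d[:2])/2).round(0),"W",(np.linalg.norm(e[:2])/2).round(0))
E
echo '[330,330,300,10]'>cmd.json; python3 go.py 474 -74 200 8.7; python3 go.py 474 -74 81 8.7
```

```text
tube 2v [449.9  85.8  37.9] yaw 8.8 L 148.0 W 29.0
tube top [450.7  87.   38. ] yaw 8.9 L 148.0 W 29.0
tube scn [449.5  84.6  38. ] yaw 10.1 L 146.0 W 32.0
bar 2v [462.7   3.7  23.5] yaw 6.6 L 164.0 W 17.0
bar top [463.5   4.9  24. ] yaw 6.6 L 163.0 W 17.0
bar scn [462.3   2.1  24. ] yaw 6.1 L 165.0 W 18.0
chan 2v [471.7 -73.6  26. ] yaw 9.0 L 142.0 W 43.0
chan top [472.  -72.7  28. ] yaw 8.8 L 141.0 W 43.0
chan scn [473.  -75.6  28. ] yaw 8.6 L 144.0 W 41.0
[np.float64(7.17), np.float64(42.29), 10.0, np.float64(0.023)]
[np.float64(0.0), np.float64(0.0), 11.9, np.float64(0.0)]
```

Call:
apply_moves([
  [1, 5.5, 1, 0.023, 1],
  [2, 11.5, 3, 0.023, 1],
  [3, 17.5, 5, 0.023, 1],
  [4, 23.5, 7, 0.023, 1],
  [5, 29.5, 9, 0.023, 1],
  [6, 35.5, 10, 0.023, 0.8],
  [6.9, 40.5, 10, 0.023, 0.8],
  [7.17, 42.29, 10, 0.023, 0.8],
  [7.17, 42.29, 10, 0.023, 0.8],
  [7.17, 42.29, 10, 0.023, 0.8],
])

```text
t: 34.48
tool_pos: [473.1, -72.8, 200.9]
ee_rot: [-3.131, -0.246, 0.001]
force: [-0.3, 0.0, -0.0]
opening: 0.8
```

Call:
apply_moves([
  [0, 0, 3.5, 0, 0.8],
  [0, 0, 7, 0, 0.8],
  [0, 0, 10, 0, 0.8],
  [0, 0, 11.9, 0, 0.8],
  [0, 0, 11.9, 0, 0.8],
  [0, 0, 11.9, 0, 0.4],
  [0, 0, 11.9, 0, 0.4],
  [0, 0, 11.9, 0, 0.4],
  [0, 0, 11.9, 0, 0.4],
  [0, 0, 11.9, 0, 0.4],
], squeeze=45)

```text
t: 35.72
tool_pos: [474.5, -74.0, 83.8]
ee_rot: [3.132, 0.243, 0.005]
force: [-0.9, 1.1, 6.8]
opening: 0.502
```

Call:
apply_moves([
  [0, 0, -0.5, 0, 0.4],
  [0, 0, -2, 0, 0.4],
  [0, 0, -4, 0, 0.4],
  [0, 0, -6, 0, 0.4],
  [0, 0, -8, 0, 0.4],
  [0, 0, -8.9, 0, 0.4],
  [0, 0, -8.9, 0, 0.4],
])

```text
t: 36.6
tool_pos: [473.6, -74.1, 171.7]
ee_rot: [3.132, 0.243, 0.002]
force: [0.0, 0.6, -1.6]
opening: 0.499
```

Call:
apply_moves([
  [0.1, 2, 0, 0, 0.4],
  [0.4, 6, 0, 0, 0.4],
  [0.7, 11.5, 0, 0, 0.4],
  [1, 17, 0, 0, 0.4],
  [1.3, 22.5, 0, 0, 0.4],
  [1.6, 28, 0, 0, 0.4],
  [1.8, 32, 0, 0, 0.4],
  [1.97, 34.09, 0, 0, 0.4],
  [1.97, 34.09, 0, 0, 0.4],
  [1.97, 34.09, 0, 0, 0.4],
])

```text
t: 37.85
tool_pos: [544.8, -407.4, 169.8]
ee_rot: [-3.13, -0.243, 0.002]
force: [-0.0, -0.7, -1.8]
opening: 0.506
```

Call:
apply_moves([
  [0, 0, 2.5, 0, 0.4],
  [0, 0, 5, 0, 0.4],
  [0, 0, 6.5, 0, 0.4],
  [0, 0, 7.2, 0, 0.4],
  [0, 0, 7.4, 0, 0.4],
  [0, 0, 7.4, 0, 0.4],
  [0, 0, 7.4, 0, 0.4],
])

```text
t: 38.72
tool_pos: [545.9, -407.7, 98.9]
ee_rot: [3.131, 0.243, 0.002]
force: [-3.0, 3.4, 5.7]
opening: 0.499
```

Contact on the bearers. Release, retreat and return to the bar.

Call:
apply_moves([
  [0, 0, -0.1, 0, 0.6],
  [0, 0, -0.1, 0, 0.8],
  [0, 0, -0.1, 0, 0.8],
  [0, 0, -0.1, 0, 0.8],
  [0, 0, -3, 0, 0.8],
  [0, 0, -7, 0, 0.8],
  [0, 0, -10.4, 0, 0.5],
  [0, 0, -10.4, 0, 0.5],
])

```text
t: 39.72
tool_pos: [546.7, -409.0, 205.9]
ee_rot: [3.126, 0.242, 0.01]
force: [0.2, -0.1, 0.3]
opening: 0.498
```

```bash
echo '[545,-408,200,8.7]'>cmd.json; python3 go.py 464 5 200 6.3; python3 go.py 464 5 82 6.3
```

```text
[np.float64(-1.76), np.float64(-42.05), 0.0, np.float64(0.042)]
[np.float64(0.0), np.float64(0.0), 11.8, np.float64(0.0)]
```

Call:
apply_moves([
  [-0.2, -5, 0, 0.042, 0.5],
  [-0.5, -11, 0, 0.042, 0.5],
  [-0.8, -17, 0, 0.042, 0.5],
  [-1.1, -23, 0, 0.042, 0.5],
  [-1.3, -29, 0, 0.042, 0.5],
  [-1.5, -35, 0, 0.042, 0.5],
  [-1.7, -40, 0, 0.042, 0.5],
  [-1.76, -42.05, 0, 0.042, 0.5],
  [-1.76, -42.05, 0, 0.042, 0.5],
  [-1.76, -42.05, 0, 0.042, 0.5],
])

```text
t: 40.98
tool_pos: [463.0, 4.4, 200.2]
ee_rot: [3.136, 0.176, -0.002]
force: [-1.0, 0.7, 0.3]
opening: 0.504
```

Call:
apply_moves([
  [0, 0, 3.5, 0, 0.5],
  [0, 0, 7, 0, 0.5],
  [0, 0, 10, 0, 0.5],
  [0, 0, 11.8, 0, 0.5],
  [0, 0, 11.8, 0, 0.5],
  [0, 0, 11.8, 0, 0.1],
  [0, 0, 11.8, 0, 0.1],
  [0, 0, 11.8, 0, 0.1],
  [0, 0, 11.8, 0, 0.1],
  [0, 0, 11.8, 0, 0.1],
], squeeze=60)

```text
t: 42.22
tool_pos: [464.1, 4.5, 84.3]
ee_rot: [3.135, 0.177, 0.004]
force: [0.5, -2.1, 4.9]
opening: 0.191
```

Call:
apply_moves([
  [0, 0, -0.5, 0, 0.1],
  [0, 0, -2, 0, 0.1],
  [0, 0, -4, 0, 0.1],
  [0, 0, -6, 0, 0.1],
  [0, 0, -8, 0, 0.1],
  [0, 0, -8.8, 0, 0.1],
  [0, 0, -8.8, 0, 0.1],
])

```text
t: 43.1
tool_pos: [463.2, 5.1, 171.4]
ee_rot: [-3.137, -0.177, -0.001]
force: [-0.1, 0.3, -3.5]
opening: 0.191
```

Call:
apply_moves([
  [0.3, 2, 0, 0, 0.1],
  [0.7, 6, 0, 0, 0.1],
  [1.2, 11.5, 0, 0, 0.1],
  [1.8, 17, 0, 0, 0.1],
  [2.4, 22.5, 0, 0, 0.1],
  [3, 28, 0, 0, 0.1],
  [3.5, 32, 0, 0, 0.1],
  [3.77, 34.22, 0, 0, 0.1],
  [3.77, 34.22, 0, 0, 0.1],
  [3.77, 34.22, 0, 0, 0.1],
])

```text
t: 44.35
tool_pos: [538.7, -329.7, 169.6]
ee_rot: [-3.134, -0.177, 0.003]
force: [0.8, -0.1, -2.7]
opening: 0.19
```

Call:
apply_moves([
  [0, 0, 2.5, 0, 0.1],
  [0, 0, 5, 0, 0.1],
  [0, 0, 6.5, 0, 0.1],
  [0, 0, 7.2, 0, 0.1],
  [0, 0, 7.3, 0, 0.1],
  [0, 0, 7.3, 0, 0.1],
  [0, 0, 7.3, 0, 0.1],
])

```text
t: 45.22
tool_pos: [539.6, -330.6, 99.4]
ee_rot: [3.136, 0.177, 0.002]
force: [-2.1, 3.9, 3.6]
opening: 0.189
```

Call:
apply_moves([
  [0, 0, 0, 0, 0.4],
  [0, 0, 0, 0, 0.5],
  [0, 0, 0, 0, 0.5],
  [0, 0, 0, 0, 0.5],
  [0, 0, -3, 0, 0.5],
  [0, 0, -7, 0, 0.5],
  [0, 0, -10.3, 0, 0.5],
  [0, 0, -10.3, 0, 1],
])

```text
t: 46.22
tool_pos: [540.5, -331.9, 205.4]
ee_rot: [3.131, 0.177, 0.01]
force: [1.3, -0.4, 0.5]
opening: 0.699
```

```bash
echo '[539,-331,200,6.3]'>cmd.json; python3 go.py 452 86 200 9; python3 go.py 452 86 84 9
```

```text
[np.float64(-4.07), np.float64(-42.4), 0.0, np.float64(-0.047)]
[np.float64(0.0), np.float64(0.0), 11.6, np.float64(0.0)]
```

Call:
apply_moves([
  [-0.5, -5, 0, -0.047, 0.8],
  [-1.1, -11, 0, -0.047, 0.8],
  [-1.7, -17, 0, -0.047, 0.8],
  [-2.3, -23, 0, -0.047, 0.8],
  [-2.9, -29, 0, -0.047, 0.8],
  [-3.5, -35, 0, -0.047, 0.8],
  [-3.9, -40, 0, -0.047, 0.8],
  [-4.07, -42.4, 0, -0.047, 0.8],
  [-4.07, -42.4, 0, -0.047, 0.8],
  [-4.07, -42.4, 0, -0.047, 0.8],
])

```text
t: 47.48
tool_pos: [450.8, 85.4, 200.1]
ee_rot: [3.131, 0.25, -0.002]
force: [-1.0, -0.1, -0.2]
opening: 0.801
```

Call:
apply_moves([
  [0, 0, 3.5, 0, 0.8],
  [0, 0, 7, 0, 0.8],
  [0, 0, 10, 0, 0.8],
  [0, 0, 11.6, 0, 0.8],
  [0, 0, 11.6, 0, 0.8],
  [0, 0, 11.6, 0, 0.2],
  [0, 0, 11.6, 0, 0.2],
  [0, 0, 11.6, 0, 0.2],
  [0, 0, 11.6, 0, 0.2],
  [0, 0, 11.6, 0, 0.2],
], squeeze=60)

```text
t: 48.72
tool_pos: [452.2, 85.9, 86.7]
ee_rot: [3.131, 0.251, 0.006]
force: [-0.3, -1.0, 5.3]
opening: 0.366
```

Call:
apply_moves([
  [0, 0, -0.5, 0, 0.2],
  [0, 0, -2, 0, 0.2],
  [0, 0, -4, 0, 0.2],
  [0, 0, -6, 0, 0.2],
  [0, 0, -8, 0, 0.2],
  [0, 0, -8.6, 0, 0.2],
  [0, 0, -8.6, 0, 0.2],
])

```text
t: 49.6
tool_pos: [450.9, 86.0, 171.1]
ee_rot: [3.132, 0.251, 0.0]
force: [-0.6, 0.4, -3.2]
opening: 0.356
```

Call:
apply_moves([
  [0.1, 2, 0, 0, 0.2],
  [0.3, 6, 0, 0, 0.2],
  [0.6, 11.5, 0, 0, 0.2],
  [0.9, 17, 0, 0, 0.2],
  [1.2, 22.5, 0, 0, 0.2],
  [1.5, 28, 0, 0, 0.2],
  [1.7, 32, 0, 0, 0.2],
  [1.81, 34.3, 0, 0, 0.2],
  [1.81, 34.3, 0, 0, 0.2],
  [1.81, 34.3, 0, 0, 0.2],
])

```text
t: 50.85
tool_pos: [523.2, -248.5, 170.3]
ee_rot: [-3.13, -0.252, 0.002]
force: [0.5, 0.7, -3.8]
opening: 0.365
```

Call:
apply_moves([
  [0, 0, 2.5, 0, 0.2],
  [0, 0, 5, 0, 0.2],
  [0, 0, 6.3, 0, 0.2],
  [0, 0, 7, 0, 0.2],
  [0, 0, 7.1, 0, 0.2],
  [0, 0, 7.1, 0, 0.2],
  [0, 0, 7.1, 0, 0.2],
])

```text
t: 51.72
tool_pos: [523.9, -249.3, 101.8]
ee_rot: [-3.131, -0.252, -0.002]
force: [-3.9, 4.1, 6.2]
opening: 0.357
```

Release, then move well aside for the final check.

Call:
apply_moves([
  [0, 0, 0, 0, 0.5],
  [0, 0, 0, 0, 0.75],
  [0, 0, 0, 0, 0.75],
  [0, 0, 0, 0, 0.75],
  [0, 0, -3, 0, 0.75],
  [0, 0, -7, 0, 0.75],
  [0, 0, -12, 0, 0.75],
  [0, 0, -16, 0, 0.75],
  [0, 0, -16, 0, 0.75],
])

```text
t: 52.85
tool_pos: [524.9, -250.7, 265.3]
ee_rot: [3.126, 0.25, 0.013]
force: [-1.3, 0.2, -0.5]
opening: 0.751
```

Call:
apply_moves([
  [-5, 0, 0, 0, 0.75],
  [-10, 0, 0, 0, 0.75],
  [-15, -2, 0, 0, 0.75],
  [-20, -4, 0, 0, 0.75],
  [-20, -6, 0, 0, 0.75],
  [-20, -6, 0, 0, 0.75],
])

```text
t: 53.6
tool_pos: [316.5, -221.5, 259.5]
ee_rot: [-3.131, -0.252, -0.001]
force: [0.8, 0.0, 0.4]
opening: 0.755
```

```bash
python3 - <<'E'
from h import *
t=cams.get_image("top");s=cams.get_image("scene")
crop("top","p12",375,160,132,100,6,t);crop("scene","p13",115,198,170,128,4.6,s)
cv2.imwrite("pics/t12.png",t[:,:,::-1]);cv2.imwrite("pics/s12.png",s[:,:,::-1])
E
```

```text
(no output)
```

View pics/p12.png

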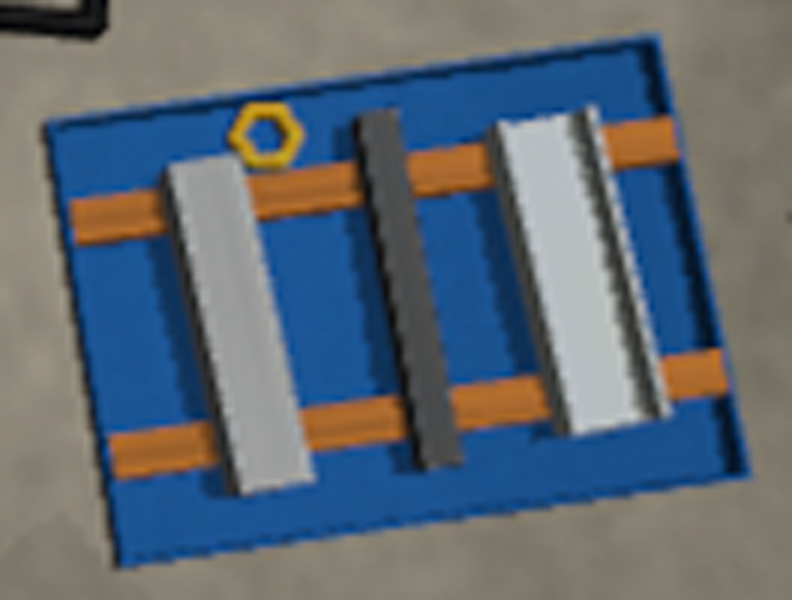

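View pics/p13.png

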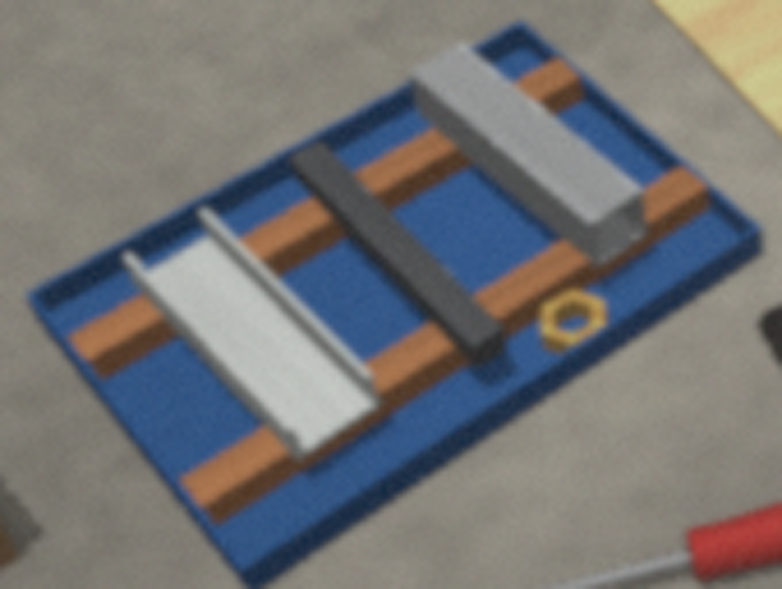

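Tube, bar and channel are back within about 2 mm (tube some 4 px left at 6x), and the nut is unmoved at (267,135). Last, a numeric check of the mat and chisel, then hand in.

```bash
python3 - <<'E'
from h import *
r=lambda n:cv2.imread(f"pics/{n}.png").astype(int)
d=lambda a,b,x0,x1,y0,y1:np.abs(r(a)-r(b))[y0:y1,x0:x1].mean().round(2)
print("mat top",d("t10","t12",158,256,210,260),"mat scene",d("s10","s12",355,432,128,175),"chisel top",d("top0","t12",298,356,186,202),"chisel scene",d("scene0","s12",300,352,198,228),"nut",d("top0","t12",412,428,175,190))
s=bot.read_state();print(s["t"],s["force"],s["dq"].round(3));bot.close_job()
E
```

```text
mat top 0.91 mat scene 3.33 chisel top 4.08 chisel scene 1.97 nut 4.47
53.7 [-0.27364526 -0.53072343 -0.61001232] [-0.002  0.017 -0.015 -0.001  0.003 -0.001]
the job is handed in; nothing more can be done
```

The job is done and handed in at 53.7 s of the 144 s. I cleared the tube, bar and channel onto the board. Then I laid the spanner on the mat and put all three pieces back across the bearers.

**Spanner:** after release, the top view put it within about 1.5 mm of the mat's centre and along its length (both at 98.6°). The scene-view mask for the spanner on the mat gave no usable reading, so that figure rests on the top view alone. A later top picture showed no change there.

**Stock:** comparing the before and after pictures by eye, the bar and channel are within about 1–2 mm of where they lay. The tube is about 2 mm off in the top view.

**Nut and chisel:** the nut looks unmoved in the pictures. The chisel looked untouched, and I saw no sign of movement in the before/after image differences. Those differences were small but not zero (2–4.5 grey levels), and I put them down to noise and shadow without checking further.

**Forces:** while setting the bar down on the board, the fingertips touched it and the wrist read about 32 N. That was the highest reading I saw, though readings came only at the end of each move. The bar showed no measurable slip.

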